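# Count to the third gap and push the spice tub home

## Task

Count the gaps of the spice rack with a closed fingertip: starting at the end with the red cap, run it along the front rail so that it touches the white sleeve over the first, then the second, then the third gap, and no sleeve beyond that. Then push the green-lidded tub, which lies on the counter in front of the rack, straight into that third gap until it is fully home against the back wall, sliding it along the counter without lifting or tipping it. Leave everything else where it is.

Things in the scene. Friction and masses are not known exactly. Their poses are not given: they have to be found in the camera images.
- rack: Fixed metal divider rack on the counter, open in front (-x), above and below (tubs slide on the counter). Origin on the counter under the middle of the front rail; x into the rack, away from the robot, y left along the rail, z up. Seven dividers 5 mm thick, 60 mm high, make six gaps, each 53 mm clear, centres at y = +-29, +-87, +-145 mm; third from the red cap: 29 mm off the middle, on the cap's side.
- rail_top (a point): Middle of the flat top of the rack's front rail, 70 mm above the counter. The rail runs along the rack's y across the divider fronts, 16 mm deep (rack x from -8 to +8 mm), 10 mm thick. The dividers' rounded fronts begin at rack x = -4.5 mm.
- back_wall (a point): Foot of the inner face of the rack's back wall, 80 mm behind the middle of the rail (rack x = +80 mm). The wall is 60 mm high.
- sleeve_a: White plastic sleeve on the front rail at y = +145 mm of the rack, over the middle of the gap there; fixed. 16 (x) x 30 (y) x 10 mm, its top flush with the rail. Origin: centre of its underside, 60 mm above the counter; axes as the rack's.
- sleeve_b: White plastic sleeve on the front rail at y = +87 mm of the rack, over the middle of the gap there; fixed. 16 (x) x 30 (y) x 10 mm, its top flush with the rail. Origin: centre of its underside, 60 mm above the counter; axes as the rack's.
- sleeve_c: White plastic sleeve on the front rail at y = +29 mm of the rack, over the middle of the gap there; fixed. 16 (x) x 30 (y) x 10 mm, its top flush with the rail. Origin: centre of its underside, 60 mm above the counter; axes as the rack's.
- sleeve_d: White plastic sleeve on the front rail at y = -29 mm of the rack, over the middle of the gap there; fixed. 16 (x) x 30 (y) x 10 mm, its top flush with the rail. Origin: centre of its underside, 60 mm above the counter; axes as the rack's.
- sleeve_e: White plastic sleeve on the front rail at y = -87 mm of the rack, over the middle of the gap there; fixed. 16 (x) x 30 (y) x 10 mm, its top flush with the rail. Origin: centre of its underside, 60 mm above the counter; axes as the rack's.
- sleeve_f: White plastic sleeve on the front rail at y = -145 mm of the rack, over the middle of the gap there; fixed. 16 (x) x 30 (y) x 10 mm, its top flush with the rail. Origin: centre of its underside, 60 mm above the counter; axes as the rack's.
- red_cap: Upright red round post, 26 mm across and 80 mm high, fixed at one end of the rack, 195 mm from its middle in line with the front rail: the end from which to count. Origin: centre of its underside, on the counter.
- grey_cap: The same post in grey, fixed at the other end of the rack. Origin: centre of its underside.
- green_tub: The tub to push: white with a green lid, loose, about 0.25 kg (varies), 110 x 44 x 46 mm box with rounded edges, origin at the centre of its underside, x along its length, z up. Starts before the rack, turned up to 0.25 rad and mostly off to one side of its gap, centre 90 to 110 mm before the rail. Fully home, its far end meets the back wall: origin at x = +25 mm in the rack's frame, near end 30 mm before the rail's middle.
- blue_tub: Bystander: same tub with a blue lid, already home in the second gap from one end; 110 x 44 x 46 mm box with rounded edges, origin at the centre of its underside, x along its length, z up.
- yellow_tub: Bystander: same tub with a yellow lid, already home in the second gap from the other end; 110 x 44 x 46 mm box with rounded edges, origin at the centre of its underside, x along its length, z up.
- jar: Bystander: green glass jar with brass cap, 76 mm across, 130 mm high, loose, upright. Origin: centre of its underside.
- measuring_cup: Bystander: small white cup, 76 mm across the rim, 45 mm high, loose. Origin: centre of its underside.
- jar_band: Bystander: brass screw band, 72 mm across, 15 mm high, loose. Origin: centre of its underside.
- jar_lid: Bystander: flat brass lid, 68 mm across, 6 mm thick, loose. Origin: centre of its underside.
Mind the look-alikes: they are no part of the job. Leave any grey or pink look-alike of the green_tub alone.

How it is judged (in metres and radians):
On the way, in this order (a step that is already met when the one before it is completed fails the run):
1. a fingertip touches the sleeve over the first gap from the red cap (((y of red_cap in the frame of rack above 0 m and contact force between the fingers and sleeve_a above 0.3 N) or (y of red_cap in the frame of rack below 0 m and contact force between the fingers and sleeve_f above 0.3 N))), for 0.1 s.
2. a fingertip touches the sleeve over the second gap from the red cap (((y of red_cap in the frame of rack above 0 m and contact force between the fingers and sleeve_b above 0.3 N) or (y of red_cap in the frame of rack below 0 m and contact force between the fingers and sleeve_e above 0.3 N))), for 0.1 s.
3. a fingertip touches the sleeve over the third gap from the red cap (((y of red_cap in the frame of rack above 0 m and contact force between the fingers and sleeve_c above 0.3 N) or (y of red_cap in the frame of rack below 0 m and contact force between the fingers and sleeve_d above 0.3 N))), for 0.1 s.
4. the green-lidded tub is pushed home in the third gap from the red cap (((y of red_cap in the frame of rack above 0 m and y of green_tub in the frame of rack between 0.021 and 0.037 m) or (y of red_cap in the frame of rack below 0 m and y of green_tub in the frame of rack between -0.037 and -0.021 m)) and x of green_tub in the frame of rack between 0.017 and 0.033 m and angle between the x axis of green_tub and the x axis of rack, either way round below 0.12 rad and angle between green_tub's own z axis and vertical below 0.08 rad), for 0.1 s.
At the end, for the whole second after the job is handed in: The green-lidded tub stands flat on the counter, at rest, in the third gap from the red cap, its far end within 8 mm of the back wall, in line with the gap within 0.12 rad (all of step 4 and height (world z) of green_tub below 0.006 m and linear speed of green_tub below 0.01 m/s); the robot touches nothing.
It fails at once if a finger touches a sleeve beyond the third gap from the red cap ((y of red_cap in the frame of rack above 0 m and (contact force between the fingers and sleeve_d above 0.5 N or contact force between the fingers and sleeve_e above 0.5 N or contact force between the fingers and sleeve_f above 0.5 N)) or (y of red_cap in the frame of rack below 0 m and (contact force between the fingers and sleeve_a above 0.5 N or contact force between the fingers and sleeve_b above 0.5 N or contact force between the fingers and sleeve_c above 0.5 N))).
It fails at once if the green-lidded tub is lifted off the counter or tipped (height (world z) of green_tub above 0.012 m or angle between green_tub's own z axis and vertical above 0.3 rad).
It fails at once if a bystander is disturbed: a tub in the rack moved over 12 mm or another thing over 20 mm (distance of any of blue_tub, yellow_tub from where it was at the start of the episode above 0.012 m or distance of any of jar, measuring_cup, jar_band, jar_lid from where it was at the start of the episode above 0.02 m).
It also fails if it takes over 64 s, if anything falls off the work surface, if the arm or the gripper's body presses on something with over 40 N, if the wrist force passes 120 N, or if a joint passes its speed limit or range.

## Robot

A 6-joint arm with a two-finger parallel gripper is mounted at the origin on the work surface. World frame = base frame: x ahead of the robot, y to its left, z up, the work surface at z = 0. Lengths are in mm, angles in rad, forces in N, time in s.
With the tool pointing down it reaches from about 350 to 975 mm from the base axis. Payload 7.1 kg.
Tool frame: the origin (TCP) lies midway between the tips of the shut fingers; the grasp point (between the pads) lies ctrl.grip_point_offset behind it (ctrl.grip_point_offset is the distance from the TCP to the grasp point, in mm); z points along the fingers, y is the line along which they close (so a half turn about z gives the same grasp; the last joint's range is limited). The gripper opens to 88 mm and grips with 3 to 60 N. Pads are 20 mm wide; open, the fingers measure 115 mm over their backs; the gripper's body (75 mm by 178 mm) begins 61 mm behind the grasp point.
Start: joints at [1.151, 0.423, 1.63, -0, 1.089, -0.019], TCP at [243.815, 575.464, 222.675] pointing down, gripper open.
Joint ranges: [-3, 3], [-0.9, 2.11], [0.09, 2.58], [-1.31, 4.45], [0.11, 2.69], [-2.54, 2.54]. Speed limits (rad/s): [2.39, 2.39, 3.01, 3.14, 3.14, 3.14].

## Interface

Orientations are given as a rotation vector (axis times angle).
In Python, from workcell import ctrl, get_image, close_job, finder gives the robot as it stands.
- The arm moves only by the tool servo_tool, never from a script. Its argument "deltas" is a list of rows, each a list of 2 entries, a list of its own where there are three numbers: the shift along the tool's x, y, z in mm, then the turn, a rotation vector about the tool's x, y, z in rad. A call has 1 to 5 rows; each row is the pose to reach, as a shift and turn from the pose commanded when the call began, along the tool's axes at that moment; what a row does not reach only later rows make up. A row lasts 1/12 s, in which the tool goes at most 41.7 mm and 7.16 degrees, less where a joint would pass 70% of its speed; a pose out of reach is approached as far as the arm can. A call with a gripper value outside its range is refused whole. "grip" is the closure, from -1 (fully open) to 1 (shut), so that 0 is half open, set as the call begins (left out, the last holds). The fingers move at their own pace and stop on an object; the grip force is fixed at half the most. Time passes only in rows, so rows that repeat a pose let the fingers close. It gives the time, the measured TCP pose, the force, the opening and the grip force at its end, in the units of the state.
- ctrl.get_obs(): the state, without advancing time (a new reading comes with each control period).
- get_image(name): name is "scene" or "top" or "wrist"; returns a dict with "frame" (384x512x3 uint8, blue, green, red), "depth" (384x512 float32, mm along the optical axis (not along the pixel's ray), 0 where there is no reading), "K" (3x3 intrinsics, pixels), "pose" (4x4, takes a point from camera to world coordinates). Camera axes: x right, y down, z forward; pixel columns grow to the right and rows downward; lengths in mm; the calibration is good to about 2 mm. A picture is of the moment at which its call begins.
- close_job(): hands the job in; it is judged then, once.
Trained networks look in a picture, given as the dict that the camera call returned (one of the last four; its "shot" number tells which), for a name from the list of things; names that differ only in an ending like _2 or _b are one class to them, and where a whole thing is asked for, a point or a joint stands for the part that bears it (a point fixed in the world has none). Each returns a list of dicts, best first, with "score" (0 to 1); they miss things now and then, are a little off and sometimes report something else, mostly with a low value. They report only what shows in the picture. A call takes as long as a camera call. They do not tell look-alikes from the thing itself.
- finder.search_frame(query, picture): "rect" ([centre column, centre row, width, height] as shares, 0 to 1, of the picture: columns of its width, rows of its height, round what is visible of it).
- finder.silhouettes(query, picture): "mask" (384x512 bool, what is visible of it) and "rect" ([centre column, centre row, width, height] as shares, 0 to 1, of the picture: columns of its width, rows of its height, round what is visible of it).
The state is a dict: "t": time; "qpos": joint angles; "qvel": joint speeds; "joint_torque": joint torques, N m; "ee_pos": TCP position; "orientation": TCP orientation; "ft_force": force on the tool from outside, world axes, zero at the start; "moment": the same for the moment, N m; "width": finger opening in mm; "grasp_force": force on a finger pad.
Only numpy, scipy, OpenCV 4.12 (cv2) and the standard library are available. Lean on these libraries where they do the work, as an engineer would, in place of code of your own. Each camera call takes 0.05 s, during which the arm holds its last target. There are 200 camera calls.

## Working session

There is one attempt and no reset: what is moved stays moved. The work goes in short steps, Python scripts to look and compute and a tool call to move; the robot and the scene stay as the last step left them, time stands still between calls to the robot, and variables do not carry over. Pictures are saved under pics/ and viewed, at most 10 in all, crops included, and the job is handed in when it is done.

Besides the shell and the picture viewer there is one more tool, called as a command line: name --argument value ..., lists and objects as JSON in quotes. servo_tool: Moves the arm, as the interface text tells. Its arguments: {"type":"object","properties":{"deltas":{"type":"array","items":{"type":"array"}},"grip":{"type":"number"}},"required":["deltas"]}

```bash
mkdir -p pics
cat > h.py <<'E'
import numpy as np, cv2
from workcell import ctrl, get_image, close_job, finder
def pts(p):
    d=p["depth"]; K=p["K"]; v,u=np.mgrid[:384,:512]
    c=np.stack([(u-K[0,2])/K[0,0]*d,(v-K[1,2])/K[1,1]*d,d],-1)
    T=p["pose"]; return c@T[:3,:3].T+T[:3,3]
def proj(p,X):
    T=p["pose"]; c=(np.asarray(X)-T[:3,3])@T[:3,:3]; q=c@p["K"].T; return q[...,:2]/q[...,2:]
E
python3 - <<'E'
from h import *
ims=[]
for n in ("scene","top"):
    p=get_image(n); ims.append(p["frame"]); cv2.imwrite(f"pics/{n}0.png",p["frame"]); P=pts(p)
    print(n,p["pose"].round(2).tolist())
    for q in ("rack","red_cap","grey_cap","green_tub","blue_tub","yellow_tub","sleeve_a","jar","measuring_cup","jar_band","jar_lid"):
        for r in finder.silhouettes(q,p)[:6]:
            m=r["mask"]&(p["depth"]>0)
            if m.sum()<5: continue
            X=P[m]; f=p["frame"][m].mean(0).astype(int)
            print(q,round(r["score"],2),(np.array(r["rect"][:2])*[512,384]).astype(int),np.median(X,0).astype(int),"zmax",int(np.percentile(X[:,2],95)),"bgr",f)
o=ctrl.get_obs(); print({k:np.round(o[k],3) for k in o}, ctrl.grip_point_offset)
E
```

```text
scene [[0.59, 0.58, -0.55, 1051.53], [0.81, -0.42, 0.42, -397.14], [0.01, -0.7, -0.72, 758.06], [0.0, 0.0, 0.0, 1.0]]
rack 0.89 [261 250] [670 -69  48] zmax 71 bgr [73 77 76]
rack 0.46 [264 224] [623 -38  70] zmax 72 bgr [105 117 120]
green_tub 0.85 [226 214] [534 -86  45] zmax 48 bgr [50 85 42]
green_tub 0.8 [220 173] [388  -9  43] zmax 48 bgr [ 74  63 112]
green_tub 0.67 [175 244] [ 532 -231   46] zmax 48 bgr [68 69 70]
yellow_tub 0.9 [289 223] [653  22  46] zmax 49 bgr [ 18 106 123]
yellow_tub 0.65 [260 251] [673 -70  49] zmax 71 bgr [72 76 76]
sleeve_a 0.5 [284 212] [618  20  70] zmax 72 bgr [ 98 113 117]
sleeve_a 0.48 [300 200] [614  78  70] zmax 73 bgr [107 118 122]
sleeve_a 0.47 [243 234] [626 -96  70] zmax 72 bgr [105 117 121]
sleeve_a 0.44 [265 222] [622 -38  70] zmax 72 bgr [105 116 120]
jar 0.72 [336 109] [397 410  85] zmax 131 bgr [36 60 51]
measuring_cup 0.72 [ 89 223] [ 336 -368   26] zmax 46 bgr [82 91 93]
jar_band 0.7 [108 277] [ 502 -394   12] zmax 16 bgr [36 69 90]
jar_lid 0.56 [351 155] [525 373   6] zmax 8 bgr [ 37  87 117]
top [[-0.02, -0.99, 0.14, 361.11], [-1.0
[... 1142 characters left out ...]
9] [ 501 -402   11] zmax 17 bgr [ 69  94 113]
jar_band 0.23 [376 238] [ 346 -376   10] zmax 45 bgr [128 134 133]
jar_lid 0.87 [153 190] [520 378   6] zmax 10 bgr [ 69 119 155]
{'t': np.float64(1.2), 'qpos': array([ 1.151,  0.423,  1.63 , -0.   ,  1.089, -0.019]), 'qvel': array([-0.001, -0.001,  0.   , -0.002,  0.001, -0.   ]), 'joint_torque': array([ 2.0000e-03, -5.4459e+01, -2.7405e+01,  6.5000e-02,  1.7000e-02,
        0.0000e+00]), 'ee_pos': array([243.819, 575.456, 222.656]), 'orientation': array([-0.625, -3.079,  0.   ]), 'ft_force': array([-0.17 ,  0.323,  0.276]), 'moment': array([-0.036, -0.025,  0.034]), 'grasp_force': np.float64(0.0), 'width': np.float64(87.675)} 18.700000000000003
```

View pictures.

Run:
```python
from h import *
p=get_image("top"); P=pts(p); s=get_image("scene"); S=pts(s)
c=cv2.resize(p["frame"][110:260,200:400],(800,600),interpolation=cv2.INTER_CUBIC); cv2.imwrite("pics/c1.png",c)
hsvs=[cv2.cvtColor(i["frame"],cv2.COLOR_BGR2HSV) for i in (p,s)]
for n,I,X,h in (("top",p,P,hsvs[0]),("scene",s,S,hsvs[1])):
    ok=I["depth"]>0
    # rail: bright/any points z 66..74 near rack
    m=ok&(X[...,2]>66)&(X[...,2]<74)&(X[...,0]>580)&(X[...,0]<650)&(X[...,1]>-240)&(X[...,1]<110)
    q=X[m]; 
    a=np.polyfit(q[:,1],q[:,0],1); r=q[:,0]-np.polyval(a,q[:,1]); k=abs(r)<9; a=np.polyfit(q[k,1],q[k,0],1)
    print(n,"rail n",m.sum(),"slope",a, "ylim",np.percentile(q[:,1],[1,99]),"res",r.std(), "z",np.median(q[:,2]))
    for nm,(lo,hi),zr in (("red",(170,12),(60,90)),("green",(45,80),(38,54)),):
        H=h[...,0]; hm=((H>=lo)|(H<=hi)) if lo>hi else (H>=lo)&(H<=hi)
        g=ok&hm&(h[...,1]>90)&(X[...,2]>zr[0])&(X[...,2]<zr[1])&(X[...,0]>420)&(X[...,0]<660)&(abs(X[...,1]+120)<180)
        Y=X[g]; 
        if len(Y)<5: print(nm,len(Y)); continue
        rect=cv2.minAreaRect(Y[:,:2].astype(np.float32)); print(nm,len(Y),Y.mean(0).round(1),(Y.max(0)+Y.min(0))/2,rect)
    g=ok&(X[...,2]>74)&(X[...,2]<84)&(X[...,0]>560)&(X[...,0]<660)&(abs(X[...,1]+67)<240)
    for sg in (-1,1):
        Y=X[g&((X[...,1]+67)*sg>0)]; print("cap",sg,len(Y),np.median(Y,0) if len(Y) else "")
```

```text
top rail n 503 slope [-6.71511879e-02  6.15280148e+02] ylim [-236.23020119  104.96610397] res 4.9388595424245825 z 69.53455934812519
red 55 [ 631.3 -258.7   77.1] [ 632.51482425 -256.75653971   73.38498847] ((630.4906005859375, -258.85223388671875), (22.127721786499023, 28.114578247070312), 54.331329345703125)
green 396 [515.7 -78.   45.7] [517.58122404 -77.17643939  44.40994232] ((516.1516723632812, -78.20288848876953), (40.93461990356445, 109.01506805419922), 81.8796157836914)
cap -1 46 [ 632.8751819  -261.13025308   79.09968344]
cap 1 49 [607.30136483 124.38515754  79.066646  ]
scene rail n 957 slope [-6.75289564e-02  6.19225354e+02] ylim [-237.56319235  103.18924762] res 5.206943223660579 z 70.62769991154323
red 153 [ 640.  -263.5   76.7] [ 636.53394457 -262.23317862   72.28084402] ((636.6683959960938, -262.1048889160156), (23.239788055419922, 24.925779342651367), 66.47380065917969)
green 588 [523.5 -82.   46.6] [519.64236931 -80.92459624  44.50075696] ((519.6571044921875, -81.0609359741211), (43.26414489746094, 110.8869857788086), 82.39898681640625)
cap -1 117 [ 637.86072381 -263.07728193   80.39512801]
cap 1 71 [612.2123411  123.43613031  79.63435612]
```

View pics/c1.png

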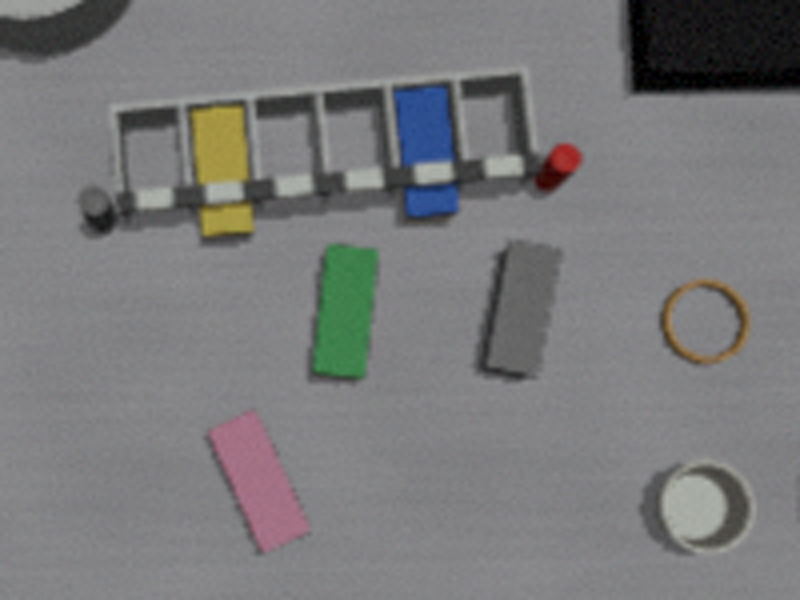

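View pics/scene0.png

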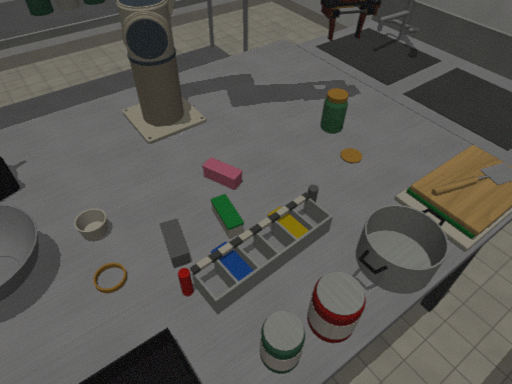

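The green tub, the one I want, is at crop (345,312), which is about (518,-80) in the world, yaw -0.14. The things it could be confused with are the grey tub (520,310), the pink tub (260,480) and the blue (428,150) and yellow (222,160) tubs already in the rack. The crop shows the green lid clearly.

The red cap, at (560,165), is on the -y end. The third gap from it is the empty one at (355,150), beyond the blue tub.

```bash
cat >> h.py <<'E'
from scipy.spatial.transform import Rotation as Ro
O=np.array([622.,-69.]); TH=0.067
def rw(x,y):  # rack -> world
    c,s=np.cos(TH),np.sin(TH); return O+np.array([c*x-s*y,s*x+c*y])
def wr(p):
    c,s=np.cos(TH),np.sin(TH); d=np.asarray(p)[:2]-O; return np.array([c*d[0]+s*d[1],-s*d[0]+c*d[1]])
def delta(x,y,z,yaw):  # world pose, tool y along yaw's y axis, tool z down
    o=ctrl.get_obs(); R=Ro.from_rotvec(o["orientation"])
    t=Ro.from_matrix(np.array([[-np.cos(yaw),-np.sin(yaw),0],[-np.sin(yaw),np.cos(yaw),0],[0,0,-1]]).T.T)
    print("shift",R.inv().apply(np.array([x,y,z])-o["ee_pos"]).round(1),"turn",(R.inv()*t).as_rotvec().round(3),"ee",o["ee_pos"].round(1),"rack",wr(o["ee_pos"]).round(1),"F",o["ft_force"].round(1),"t",o["t"],"w",o["width"].round(1))
E
python3 - <<'E'
from h import *
print(rw(0,-145),rw(0,-29)); delta(*rw(0,-145),130,TH)
E
```

```text
[ 631.70773319 -213.67466923] [623.94154664 -97.93493385]Traceback (most recent call last):
  File "<stdin>", line 2, in <module>
  File "h.py", line 18, in delta
    print("shift",R.inv().apply(np.array([x,y,z])-o["ee_pos"]).round(1),"turn",(R.inv()*t).as_rotvec().round(3),"ee",o["ee_pos"].round(1),"rack",wr(o["ee_pos"]).round(1),"F",o["ft_force"].round(1),"t",o["t"],"w",o["width"].round(1))
                                                                                                                                                                                                                    ^^^^^^^^^^^^^^^^
AttributeError: 'float' object has no attribute 'round'
```

```bash
sed -i 's/wr(o\["ee_pos"\]).round(1)/np.round(wr(o["ee_pos"]),1)/; s/o\["width"\].round(1)/round(float(o["width"]),1)/; s/"F",o\["ft_force"\].round(1)/"F",np.round(o["ft_force"],1)/' h.py
python3 - <<'E'
from h import *
delta(*rw(0,-145),130,TH)
E
```

```text
shift [-665.  -575.3   92.7] turn [-0.     0.    -0.468] ee [243.8 575.4 222.7] rack [-334.2  668.3] F [-0.7 -0.2 -0.5] t 1.3 w 87.5
```

servo_tool --deltas '[[[-30,-26,0],[0,0,0]],[[-60,-52,0],[0,0,0]],[[-90,-78,0],[0,0,0]],[[-120,-104,0],[0,0,0]],[[-150,-130,0],[0,0,0]]]' --grip 1

```text
t: 1.72
ee_pos: [331.6, 395.7, 222.8]
orientation: [0.624, 3.079, 0.0]
ft_force: [1.8, 0.6, -0.3]
width: 57.9
grasp_force: 0.0
```

servo_tool --deltas '[[[-30,-26,0],[0,0,0]],[[-60,-52,0],[0,0,0]],[[-90,-78,0],[0,0,0]],[[-120,-104,0],[0,0,0]],[[-150,-130,0],[0,0,0]]]'

```text
t: 2.13
ee_pos: [419.1, 217.3, 223.0]
orientation: [0.625, 3.078, 0.001]
ft_force: [0.6, -0.1, 0.4]
width: 24.8
grasp_force: 0.0
```

servo_tool --deltas '[[[-30,-26,0],[0,0,0]],[[-60,-52,0],[0,0,0]],[[-90,-78,0],[0,0,0]],[[-120,-104,0],[0,0,0]],[[-150,-130,0],[0,0,0]]]'

```text
t: 2.55
ee_pos: [506.6, 38.8, 223.0]
orientation: [0.625, 3.078, 0.0]
ft_force: [0.8, 0.0, 1.0]
width: 0.4
grasp_force: 0.0
```

servo_tool --deltas '[[[-30,-26,5],[0,0,-0.1]],[[-60,-52,15],[0,0,-0.2]],[[-90,-78,30],[0,0,-0.3]],[[-120,-104,45],[0,0,-0.4]],[[-150,-130,60],[0,0,-0.468]]]'

```text
t: 2.97
ee_pos: [593.1, -137.5, 163.0]
orientation: [-0.113, 3.139, -0.0]
ft_force: [0.2, 0.2, -0.2]
width: 0.5
grasp_force: 0.0
```

Run:
```python
from h import *
delta(*rw(0,-145),90,TH)
```

```text
shift [-33.  -78.7  73.1] turn [-0.     0.001  0.005] ee [ 593.1 -137.5  163. ] rack [-33.4 -66.4] F [ 0.2  0.2 -0.2] t 2.9667 w 0.5
```

servo_tool --deltas '[[[-11,-26,15],[0,0,0.005]],[[-22,-52,30],[0,0,0.005]],[[-33,-77,50],[0,0,0.005]],[[-33,-77,71],[0,0,0.005]],[[-33,-77,71],[0,0,0.005]]]'

```text
t: 3.38
ee_pos: [628.3, -210.7, 88.2]
orientation: [0.094, -3.134, -0.004]
ft_force: [-0.4, 0.9, -0.8]
width: 0.4
grasp_force: 0.0
```

Run:
```python
from h import *
delta(*rw(0,-145),80,TH)
p=get_image("wrist"); print(p["pose"].round(2).tolist())
s=get_image("scene"); X=pts(p)
cv2.imwrite("pics/w1.png",np.hstack([p["frame"][:, :400],s["frame"][150:310,130:330].repeat(2,0).repeat(2,1)[:384 if False else 320][:, :400] if False else cv2.resize(s["frame"][150:342,130:330],(400,384),interpolation=cv2.INTER_CUBIC)]))
```

```text
shift [-3.3 -3.2  8.1] turn [ 0.002 -0.006 -0.007] ee [ 628.3 -210.7   88.2] rack [  -3.2 -141.8] F [-0.4  0.9 -0.8] t 3.3833 w 0.4
[[-0.06, 0.96, 0.27, 554.85], [1.0, 0.06, 0.02, -215.08], [0.0, 0.27, -0.96, 250.41], [0.0, 0.0, 0.0, 1.0]]
```

View pics/w1.png

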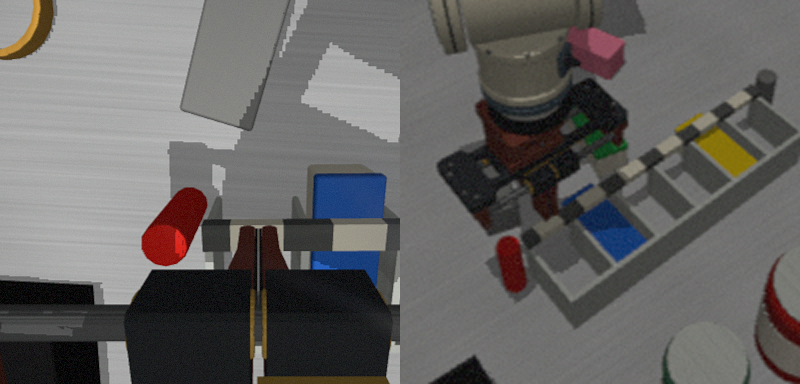

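Run:
```python
from h import *
p=get_image("wrist"); X=pts(p)
v,u=np.mgrid[:384,:512]
m=(p["depth"]>0)&(X[...,2]>67)&(X[...,2]<73)&(v>205)&(v<260)
for a,b in ((205,225),(290,325),(335,380),(395,430)):
    k=m&(u>=a)&(u<b); q=X[k]; print(a,k.sum(),"y",q[:,1].mean().round(1),"x",np.percentile(q[:,0],[2,50,98]).round(1),"z",np.median(q[:,2]).round(1))
# white sleeve y-extents in row ~238
g=p["frame"][238].mean(1); w=g>130
e=np.flatnonzero(np.diff(w.astype(int)))
print([(int(i),X[238,i].round(0).tolist()) for i in e])
o=ctrl.get_obs(); print(proj(p,o["ee_pos"]),o["ee_pos"])
```

```text
205 543 y -233.9 x [625.2 632.8 641. ] z 69.8
290 963 y -181.0 x [621.7 629.5 637.8] z 69.7
335 1257 y -152.5 x [619.8 627.6 636. ] z 69.7
395 972 y -121.2 x [617.8 625.5 634. ] z 69.8
[(141, [635.0, -273.0, 79.0]), (190, [668.0, -261.0, 0.0]), (200, [669.0, -253.0, -1.0]), (229, [636.0, -225.0, 70.0]), (237, [636.0, -221.0, 69.0]), (278, [634.0, -197.0, 70.0]), (280, [635.0, -196.0, 69.0]), (330, [632.0, -168.0, 71.0]), (381, [631.0, -138.0, 69.0]), (430, [629.0, -110.0, 70.0]), (482, [627.0, -80.0, 70.0])]
[257.12836371 247.76751899] [ 630.39503244 -209.58215365   92.97555194]
```

```bash
sed -i 's/O=np.array(.*; TH/O=np.array([622.,-67.]); TH/' h.py
python3 - <<'E'
from h import *
delta(*rw(0,-145),72,TH)
E
```

```text
shift [-1.2 -2.2 21. ] turn [ 0.    -0.    -0.004] ee [ 630.4 -209.6   93. ] rack [  -1.2 -142.8] F [ 0.2 -0.6  0.8] t 3.5333 w 0.5
```

servo_tool --deltas '[[[-1,-1,7],[0,0,0]],[[-1,-2,14],[0,0,0]],[[-1,-2,21],[0,0,0]],[[-1,-2,22.5],[0,0,0]],[[-1,-2,23.5],[0,0,0]]]'

```text
t: 3.95
ee_pos: [631.8, -211.6, 70.3]
orientation: [-0.098, 3.14, 0.0]
ft_force: [-4.9, 3.6, 18.6]
width: 0.3
grasp_force: 9.6
```

servo_tool --deltas '[[[0,0,0.5],[0,0,0]],[[0,0,0.5],[0,0,0]],[[0,0,0.5],[0,0,0]]]'

```text
t: 4.2
ee_pos: [631.8, -211.6, 70.3]
orientation: [-0.098, 3.14, 0.0]
ft_force: [-3.9, 2.4, 14.6]
width: 0.7
grasp_force: 7.0
```

servo_tool --deltas '[[[0,8,0],[0,0,0]],[[0,16,0],[0,0,0]],[[0,24,0],[0,0,0]],[[0,32,0],[0,0,0]],[[0,40,0],[0,0,0]]]'

```text
t: 4.62
ee_pos: [631.0, -173.5, 70.4]
orientation: [-0.099, 3.136, -0.005]
ft_force: [0.3, -7.1, 8.7]
width: 0.6
grasp_force: 4.9
```

servo_tool --deltas '[[[0,6,0],[0,0,0]],[[0,12,0],[0,0,0]],[[0,18,0],[0,0,0]],[[0,18,0],[0,0,0]],[[0,18,0],[0,0,0]]]'

```text
t: 5.03
ee_pos: [629.8, -154.6, 70.3]
orientation: [-0.099, 3.136, -0.003]
ft_force: [-0.0, -1.5, 9.6]
width: 0.5
grasp_force: 4.7
```

servo_tool --deltas '[[[1,8,0.5],[0,0,0]],[[2,16,0.5],[0,0,0]],[[2,24,0.5],[0,0,0]],[[3,32,0.5],[0,0,0]],[[3,40,0.5],[0,0,0]]]'

```text
t: 5.45
ee_pos: [624.9, -116.2, 70.3]
orientation: [-0.099, 3.134, -0.006]
ft_force: [0.2, -9.3, 9.9]
width: 0.3
grasp_force: 5.5
```

servo_tool --deltas '[[[0,6,0],[0,0,0]],[[0,12,0],[0,0,0]],[[0,17,0],[0,0,0]],[[0,17,0],[0,0,0]],[[0,17,0],[0,0,0]]]'

```text
t: 5.87
ee_pos: [623.8, -98.3, 70.3]
orientation: [-0.099, 3.135, -0.004]
ft_force: [-0.4, -3.6, 11.0]
width: 0.2
grasp_force: 6.0
```

servo_tool --deltas '[[[0,0,-10],[0,0,0]],[[0,0,-30],[0,0,0]],[[20,0,-60],[0,0,0]],[[50,0,-70],[0,0,0]],[[85,0,-70],[0,0,0]]]' --grip -1

```text
t: 6.28
ee_pos: [538.6, -102.8, 141.0]
orientation: [-0.099, 3.134, -0.002]
ft_force: [0.1, 0.3, -0.5]
width: 30.2
grasp_force: 0.0
```

Run:
```python
from h import *
p=get_image("wrist"); X=pts(p); h=cv2.cvtColor(p["frame"],cv2.COLOR_BGR2HSV)
g=(p["depth"]>0)&(h[...,0]>45)&(h[...,0]<80)&(h[...,1]>80)&(X[...,2]>38)&(X[...,2]<54)
Y=X[g]; print(g.sum(),cv2.minAreaRect(Y[:,:2].astype(np.float32)),Y[:,2].mean())
v,u=np.nonzero(g); print(u.min(),u.max(),v.min(),v.max())
cv2.imwrite("pics/w2.png",p["frame"])
delta(488,-75,60,-0.14)
```

```text
7886 ((518.231201171875, -78.44156646728516), (44.02435302734375, 109.63624572753906), 81.88226318359375) 45.68589856722005
250 337 90 235
shift [38.4 29.4 78.5] turn [ 0.001 -0.006  0.203] ee [ 528.6 -102.   138.2] rack [-95.5 -28.6] F [-7.8  1.2 -2.1] t 6.3333 w 34.1
```

View pics/w2.png

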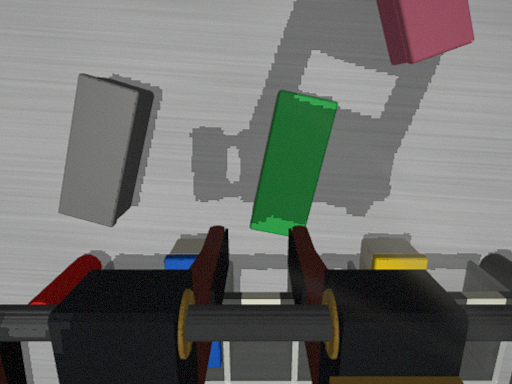

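The green tub is in view in the wrist picture at about (293,165), between the grey one at (105,150) and the pink one at (430,25). It measures 44 x 110 mm at height 46, which matches.

servo_tool --deltas '[[[15,10,15],[0,0,0.07]],[[30,20,35],[0,0,0.14]],[[40,30,60],[0,0,0.203]],[[40,30,70],[0,0,0.203]],[[40,30,70],[0,0,0.203]]]'

```text
t: 6.75
ee_pos: [493.2, -74.7, 66.2]
orientation: [-0.216, -3.13, -0.001]
ft_force: [0.3, -0.4, -0.6]
width: 67.6
grasp_force: 0.0
```

servo_tool --deltas '[[[0,0,0],[0,0,0]],[[0,0,0],[0,0,0]]]'

```text
t: 6.92
ee_pos: [496.7, -75.7, 68.9]
orientation: [0.219, 3.132, -0.0]
ft_force: [0.1, -0.4, 0.3]
width: 81.0
grasp_force: 0.0
```

Run:
```python
from h import *
delta(488.5,-74.2,12,-0.14)
```

```text
shift [ 8.4  0.4 56.9] turn [-0.     0.002  0.   ] ee [496.7 -75.7  68.9] rack [-125.6   -0.3] F [ 0.1 -0.4  0.3] t 6.9167 w 81.0
```

servo_tool --deltas '[[[4,0,15],[0,0,0]],[[8,0,30],[0,0,0]],[[8,0,45],[0,0,0]],[[8,0,54],[0,0,0]],[[8,0,56],[0,0,0]]]'

```text
t: 7.33
ee_pos: [487.5, -74.4, 11.5]
orientation: [-0.221, -3.134, -0.0]
ft_force: [-0.2, -1.0, 0.6]
width: 87.6
grasp_force: 0.0
```

servo_tool --deltas '[[[0,0,0],[0,0,0]],[[0,0,0],[0,0,0]],[[0,0,0],[0,0,0]],[[0,0,0],[0,0,0]],[[0,0,0],[0,0,0]]]' --grip 0.2

```text
t: 7.75
ee_pos: [487.4, -74.2, 12.6]
orientation: [0.221, 3.133, -0.0]
ft_force: [-0.4, -0.0, -0.1]
width: 58.1
grasp_force: 0.0
```

servo_tool --deltas '[[[0,0,0],[0,0,0]],[[0,0,0],[0,0,0]],[[0,0,0],[0,0,0]],[[0,0,0],[0,0,0]],[[0,0,0],[0,0,0]]]'

```text
t: 8.17
ee_pos: [487.1, -74.2, 12.2]
orientation: [0.221, 3.134, -0.0]
ft_force: [-1.4, 0.5, 4.8]
width: 43.5
grasp_force: 30.0
```

Run:
```python
from h import *
delta(*rw(-150,-29),12,TH)
```

```text
shift [  8.2 -33.3   0.2] turn [-0.     0.    -0.208] ee [487.1 -74.2  12.2] rack [-135.1    1.9] F [-1.4  0.5  4.8] t 8.1667 w 43.5
```

servo_tool --deltas '[[[0,-6,0],[0,0,-0.04]],[[0,-12,0],[0,0,-0.08]],[[-1,-18,0],[0,0,-0.12]],[[-1,-25,0],[0,0,-0.16]],[[-2,-31,0],[0,0,-0.208]]]'

```text
t: 8.58
ee_pos: [484.5, -104.8, 12.2]
orientation: [0.109, -3.14, -0.001]
ft_force: [-0.1, 4.6, 6.8]
width: 44.0
grasp_force: 30.0
```

servo_tool --deltas '[[[0,0,0],[0,0,0]],[[0,0,0],[0,0,0]],[[0,0,0],[0,0,0]]]'

```text
t: 8.83
ee_pos: [484.7, -105.5, 12.2]
orientation: [-0.105, 3.14, -0.001]
ft_force: [-1.8, -2.1, 6.1]
width: 43.7
grasp_force: 30.0
```

Run:
```python
from h import *
delta(*rw(-100,-29),12,TH)
p=get_image("wrist"); X=pts(p); h=cv2.cvtColor(p["frame"],cv2.COLOR_BGR2HSV)
g=(p["depth"]>0)&(h[...,0]>45)&(h[...,0]<80)&(h[...,1]>80)&(X[...,2]>38)&(X[...,2]<54)
Y=X[g]; r=cv2.minAreaRect(Y[:,:2].astype(np.float32)); print(g.sum(),r,wr(r[0]),Y[:,2].mean())
m=(p["depth"]>0)&(X[...,2]>67)&(X[...,2]<73)&(X[...,0]>600)&(X[...,0]<650); q=X[m]; print(m.sum(),q.min(0),q.max(0))
cv2.imwrite("pics/w3.png",p["frame"])
```

```text
shift [-39.5   0.2   0.2] turn [-0.001  0.     0.   ] ee [ 484.7 -105.5   12.2] rack [-139.5  -29.2] F [-1.8 -2.1  6.1] t 8.8333 w 43.7
12886 ((499.671630859375, -104.43485260009766), (78.74102020263672, 45.57611846923828), 2.8109588623046875) [-124.56016485  -29.16099137] 45.57017902253486Traceback (most recent call last):
  File "<stdin>", line 6, in <module>
    return umr_minimum(a, axis, None, out, keepdims, initial, where)
ValueError: zero-size array to reduction operation minimum which has no identity
```

servo_tool --deltas '[[[-8,0,0],[0,0,0]],[[-18,0,0],[0,0,0]],[[-28,0,0],[0,0,0]],[[-37,0,0],[0,0,0]],[[-45,0,0],[0,0,0]]]'

```text
t: 9.3
ee_pos: [526.8, -101.7, 12.0]
orientation: [0.105, -3.134, -0.002]
ft_force: [-11.0, -0.7, 14.5]
width: 43.8
grasp_force: 30.0
```

servo_tool --deltas '[[[-8,0,0],[0,0,0]],[[-16,0,0],[0,0,0]],[[-24,0,0],[0,0,0]],[[-30,0,0],[0,0,0]],[[-30,0,0],[0,0,0]]]'

```text
t: 9.72
ee_pos: [559.2, -99.9, 12.0]
orientation: [0.105, -3.138, -0.0]
ft_force: [-1.9, 0.8, 8.2]
width: 44.1
grasp_force: 30.0
```

Run:
```python
from h import *
delta(*rw(-50,-29),12,TH)
p=get_image("top"); X=pts(p); h=cv2.cvtColor(p["frame"],cv2.COLOR_BGR2HSV)
cv2.imwrite("pics/t3.png",cv2.resize(p["frame"][110:230,220:380],(800,600),interpolation=cv2.INTER_CUBIC))
```

```text
shift [-14.8  -0.4   0. ] turn [ 0.    -0.001 -0.   ] ee [559.2 -99.9  12. ] rack [-64.8 -28.6] F [-1.9  0.8  8.2] t 9.7167 w 44.1
```

View pics/t3.png

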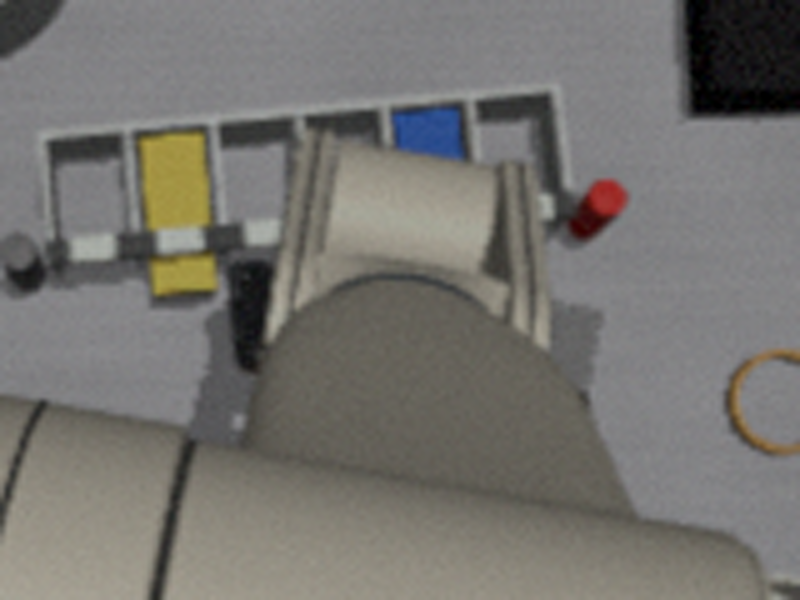

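servo_tool --deltas '[[[0,0,0],[0,0,0]],[[0,0,0],[0,0,0]],[[0,0,0],[0,0,0]],[[0,0,0],[0,0,0]],[[0,0,0],[0,0,0]]]' --grip -0.7

```text
t: 10.18
ee_pos: [559.3, -100.1, 11.9]
orientation: [0.105, -3.14, -0.0]
ft_force: [-0.7, 0.2, -0.2]
width: 72.8
grasp_force: 0.0
```

servo_tool --deltas '[[[0,0,-15],[0,0,0]],[[0,0,-30],[0,0,0]],[[0,0,-50],[0,0,0]],[[15,0,-60],[0,0,0]],[[30,0,-60],[0,0,0]]]'

```text
t: 10.6
ee_pos: [531.4, -102.5, 74.2]
orientation: [-0.106, 3.135, -0.002]
ft_force: [-0.3, -0.3, -0.2]
width: 74.6
grasp_force: 0.0
```

servo_tool --deltas '[[[10,0,0],[0,0,0]],[[25,0,0],[0,0,0]],[[25,0,0],[0,0,0]],[[25,0,0],[0,0,0]],[[25,0,0],[0,0,0]]]' --grip 1

```text
t: 11.02
ee_pos: [505.4, -103.9, 72.0]
orientation: [-0.105, 3.139, -0.0]
ft_force: [-0.0, -0.7, 0.0]
width: 44.8
grasp_force: 0.0
```

servo_tool --deltas '[[[0,0,0],[0,0,0]],[[0,0,0],[0,0,0]],[[0,0,0],[0,0,0]],[[0,0,0],[0,0,0]],[[0,0,0],[0,0,0]]]'

```text
t: 11.43
ee_pos: [504.7, -103.7, 71.9]
orientation: [-0.106, 3.14, 0.0]
ft_force: [-0.3, -0.3, -0.5]
width: 11.4
grasp_force: 0.0
```

Run:
```python
from h import *
delta(*rw(-115,-29),8,TH)
p=get_image("wrist"); X=pts(p); h=cv2.cvtColor(p["frame"],cv2.COLOR_BGR2HSV)
cv2.imwrite("pics/w4.png",p["frame"])
p=get_image("scene"); X=pts(p); h=cv2.cvtColor(p["frame"],cv2.COLOR_BGR2HSV)
g=(p["depth"]>0)&(h[...,0]>45)&(h[...,0]<80)&(h[...,1]>80)&(X[...,2]>38)&(X[...,2]<56)&(X[...,0]>450)&(X[...,1]<0)
Y=X[g]; 
if len(Y)>5:
  r=cv2.minAreaRect(Y[:,:2].astype(np.float32)); print(g.sum(),r,wr(r[0]),Y[:,2].mean())
cv2.imwrite("pics/s4.png",cv2.resize(p["frame"][150:300,150:350],(800,600),interpolation=cv2.INTER_CUBIC))
```

```text
shift [-4.5 -0.2 63.9] turn [0. 0. 0.] ee [ 504.7 -103.7   71.9] rack [-119.5  -28.8] F [-0.3 -0.3 -0.5] t 11.4333 w 11.4
559 ((660.55224609375, -276.07269287109375), (115.27278137207031, 452.7913513183594), 21.309917449951172) [  24.46835539 -211.18467314] 46.595706641823114
```

View pics/s4.png

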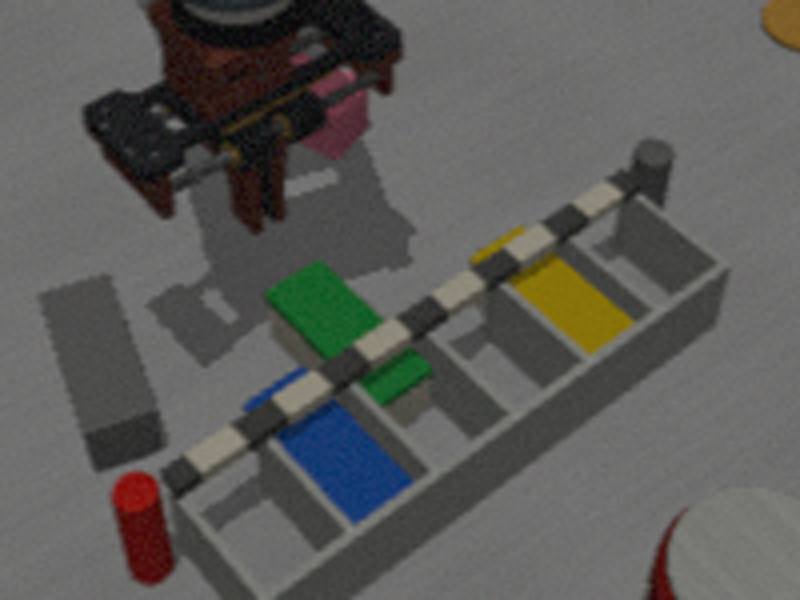

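The green tub's far end, at (400,390), is inside the third gap, next to the blue tub, and the fingers are behind it at (255,215). Next I lower and push.

servo_tool --deltas '[[[0,0,15],[0,0,0]],[[0,0,30],[0,0,0]],[[0,0,45],[0,0,0]],[[0,0,58],[0,0,0]],[[0,0,63],[0,0,0]]]'

```text
t: 11.95
ee_pos: [503.7, -103.6, 7.5]
orientation: [0.105, -3.138, -0.001]
ft_force: [-0.3, 0.3, 0.2]
width: 0.4
grasp_force: 0.0
```

servo_tool --deltas '[[[-6,0,0],[0,0,0]],[[-12,0,0],[0,0,0]],[[-18,0,0],[0,0,0]],[[-24,0,0],[0,0,0]],[[-30,0,0],[0,0,0]]]'

```text
t: 12.37
ee_pos: [535.1, -101.7, 9.6]
orientation: [-0.106, 3.14, -0.0]
ft_force: [-2.7, -0.5, 1.8]
width: 0.6
grasp_force: 1.4
```

servo_tool --deltas '[[[-6,0,0],[0,0,0]],[[-12,0,0],[0,0,0]],[[-18,0,0],[0,0,0]],[[-24,0,0],[0,0,0]],[[-30,0,0],[0,0,0]]]'

```text
t: 12.78
ee_pos: [565.0, -99.7, 9.0]
orientation: [0.106, -3.14, -0.0]
ft_force: [-2.4, -0.3, 1.8]
width: 0.9
grasp_force: 1.4
```

Run:
```python
from h import *
delta(*rw(-40,-29),8,TH)
```

```text
shift [-19.1  -0.2   1. ] turn [ 0. -0.  0.] ee [565.  -99.7   9. ] rack [-59.1 -28.8] F [-2.4 -0.3  1.8] t 12.7833 w 0.9
```

servo_tool --deltas '[[[-5,0,0],[0,0,0]],[[-9,0,0],[0,0,0]],[[-13,0,0],[0,0,0]],[[-15,0,0],[0,0,0]],[[-15,0,0],[0,0,0]]]'

```text
t: 13.2
ee_pos: [580.3, -98.7, 9.0]
orientation: [-0.106, 3.139, -0.0]
ft_force: [0.9, 0.3, -0.5]
width: 0.2
grasp_force: 0.0
```

servo_tool --deltas '[[[-1,0,0],[0,0,0]],[[-2,0,0],[0,0,0]],[[-3,0,0],[0,0,0]],[[-3,0,0],[0,0,0]]]'

```text
t: 13.53
ee_pos: [582.5, -98.5, 9.0]
orientation: [-0.105, 3.14, -0.0]
ft_force: [-0.8, -0.7, -0.3]
width: 0.5
grasp_force: 0.5
```

servo_tool --deltas '[[[-1,0,0],[0,0,0]],[[-2,0,0],[0,0,0]],[[-2,0,0],[0,0,0]]]'

```text
t: 13.78
ee_pos: [582.7, -98.5, 8.9]
orientation: [0.106, -3.136, -0.001]
ft_force: [-7.1, -0.8, 6.8]
width: 0.4
grasp_force: 3.6
```

servo_tool --deltas '[[[-1,0,0],[0,0,0]],[[-2,0,0],[0,0,0]],[[-2,0,0],[0,0,0]]]'

```text
t: 14.03
ee_pos: [582.6, -98.3, 8.8]
orientation: [0.105, -3.132, -0.001]
ft_force: [-12.4, -2.4, 10.8]
width: 0.4
grasp_force: 6.7
```

Run:
```python
from h import *
delta(*rw(-40,-29),8,TH)
```

```text
shift [-1.4 -0.4  0.7] turn [ 0.001 -0.007  0.   ] ee [582.6 -98.3   8.8] rack [-41.4 -28.6] F [-12.4  -2.4  10.8] t 14.0333 w 0.4
```

servo_tool --deltas '[[[10,0,0],[0,0,0]],[[30,0,0],[0,0,0]],[[50,0,-15],[0,0,0]],[[80,0,-40],[0,0,0]],[[110,0,-70],[0,0,0]]]'

```text
t: 14.45
ee_pos: [475.6, -105.4, 77.9]
orientation: [0.106, -3.138, -0.001]
ft_force: [0.9, 0.2, 1.2]
width: 0.3
grasp_force: 0.0
```

servo_tool --deltas '[[[30,0,-20],[0,0,0]],[[60,0,-40],[0,0,0]],[[60,0,-40],[0,0,0]],[[60,0,-40],[0,0,0]],[[60,0,-40],[0,0,0]]]'

```text
t: 14.87
ee_pos: [418.6, -109.9, 118.8]
orientation: [-0.105, 3.137, -0.001]
ft_force: [-0.2, -0.9, -0.4]
width: 0.4
grasp_force: 0.0
```

Run:
```python
from h import *
for n in ("scene","top"):
    p=get_image(n); X=pts(p); h=cv2.cvtColor(p["frame"],cv2.COLOR_BGR2HSV)
    for nm,lo,hi,y0 in (("green",45,80,-29),("blue",100,125,-87)):
        g=(p["depth"]>0)&(h[...,0]>lo)&(h[...,0]<hi)&(h[...,1]>80)&(X[...,2]>38)&(X[...,2]<56)&(X[...,0]>550)&(X[...,0]<720)&(abs(X[...,1]-rw(0,y0)[1])<40)
        Y=X[g]
        if len(Y)>5: r=cv2.minAreaRect(Y[:,:2].astype(np.float32)); print(n,nm,g.sum(),r,np.round(wr(r[0]),1),Y[:,2].mean())
    if n=="scene": cv2.imwrite("pics/s5.png",cv2.resize(p["frame"][150:300,150:350],(800,600),interpolation=cv2.INTER_CUBIC))
o=ctrl.get_obs(); print(o["t"],o["ee_pos"],o["ft_force"])
```

```text
scene green 498 ((646.6091918945312, -93.73971557617188), (102.59976196289062, 42.190120697021484), 5.064343452453613) [ 22.8 -28.3] 46.845701332016915
scene blue 564 ((650.326171875, -153.4178009033203), (102.3389663696289, 42.30422592163086), 5.001602649688721) [ 22.5 -88.1] 46.9093754187633
top green 333 ((647.2943115234375, -94.28448486328125), (110.0487289428711, 43.88321304321289), 3.8693926334381104) [ 23.4 -28.9] 45.69279804349041
top blue 350 ((651.337890625, -152.60108947753906), (110.4296875, 44.79436492919922), 4.405772686004639) [ 23.5 -87.4] 45.434668691457645
14.9667 [ 418.46571386 -109.72002578  118.03686448] [ 0.39561344  0.03740919 -0.17430072]
```

View pics/s5.png

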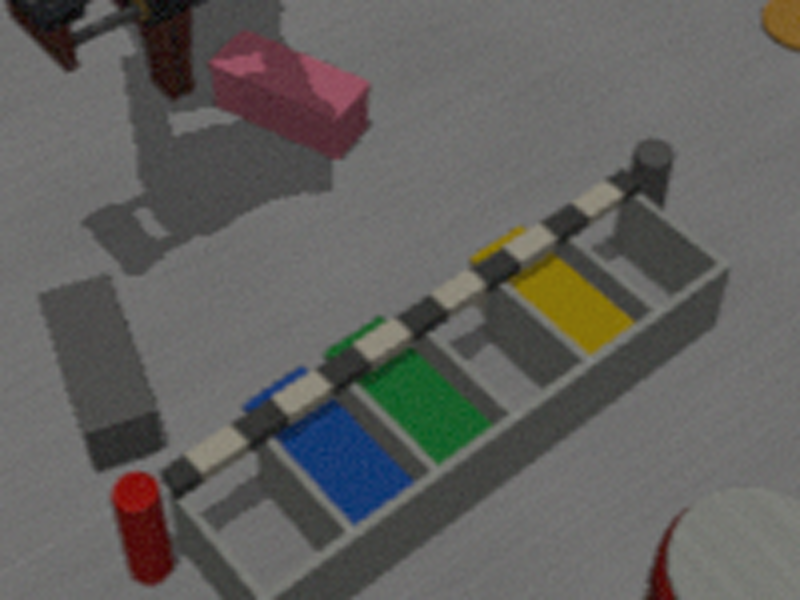

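The green tub, at (420,400), is fully home in the third gap, level with the blue tub beside it. The robot is clear of everything, so I'm handing in.

```bash
python3 -c "
from h import *
print(close_job())"
```

```text
the job is handed in; nothing more can be done
None
```

I touched the first three sleeves in order from the red cap, and the green tub is home against the back wall of the third gap with the job handed in. I slid it the first part gripped between the fingers and pushed it the last 60 mm with them closed; the verdict was not shown.

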